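# Refit the hand lever on a valve stem and swing it to its stop

### The job

Fit the loose hand lever onto the valve's splined stem so that its handle points away from you across the pipe (choose the spline position nearest to square with the pipe) and let it down fully home onto the shoulder. Then swing it a quarter turn, counter-clockwise seen from above, until it comes up against the stop lug and lies in line with the pipe. Work gently, without forcing or dropping the lever, leave the other things on the bench where they are, and let go at the end.

Things in the scene. Friction and masses are not known exactly. Their poses are not given: they have to be found in the camera images.
- valve: Grey flanged valve fixed to the bench, 130 x 196 mm on plan. Origin on the stem axis at bench height; z up, y along the level pipe to the end with the stop lug, x square to the pipe, away from the robot (within 0.4 rad). A steel stem stands upright on the origin axis. Above 87 mm the valve stays within 34 mm of that axis, above 110 mm within 20 mm, but for the lug.
- stem_top (a point): Tip of the stem's plain pilot nose, on the stem axis, 171 mm above the bench; axes as the valve's. The nose is 17.2 mm in diameter from 156 to 162 mm height, then tapers to 7 mm at the tip. It enters the lever's bore at any angle.
- spline_top (a point): Centre of the splines' upper ends, 156 mm above the bench; axes as the valve's, not the stem's. Four splines in a cross, 30 mm over, 7 mm wide, 26 mm long. The stem's turned angle is NOT measured: one spline points along the valve's x give or take 0.6 rad, so find it by feel or sight. It needs about 0.25 N m to turn, stays where left, and is not turned by a light rub from above.
- shoulder (a point): Centre of the top of the stem's round collar (39 mm across), 130 mm above the bench, on which the lever's underside rests when fully home; axes as the valve's.
- stop_lug (a point): Face of the upright stop lug (16 x 16 mm, top 150 mm above the bench), 83 mm from the stem axis along the valve's y. The face looks along the valve's x and stands 11 mm off the pipe's centre line, so the 20 mm wide lever arm meets it when it lies in line with the pipe, to about 1 mm.
- lever_hub (a point): Centre of the loose lever's hub, on the bore axis, 15 mm above the underside, which lies flat on the bench. x along the arm to the handle, z up. Dark steel block, 40 mm wide over flat sides (y), x from -30 to +22 mm, 30 mm high. The arm is 20 mm wide, 12 mm thick, flush with the underside. About 0.45 kg, balanced near the hub.
- lever_bore (a point): Mouth of the through bore at the lever's underside, 15 mm below lever_hub; axes as lever_hub's. The bore is a cross for the four splines: slots along x and y, 9 mm wide, 32 mm over, round part 18.7 mm. It fits every 90 degrees with 1 mm of play each side, about 0.06 rad either way.
- lever_grip (a point): Upright black round handle at the end of the arm, 115 mm from the bore axis, 20 mm diameter, standing from 12 to 57 mm above the lever's underside; this point is 40 mm above the underside.
- screwdriver: Bystander: screwdriver lying on the bench, origin at its underside.
- wrench: Bystander: open wrench lying on the bench, origin at its underside.
- tin: Bystander: upright tin, 72 mm diameter and 70 mm high, origin at its underside.

How it is judged (in metres and radians):
On the way:
1. the lever is fully home on the stem, its handle pointing across the pipe on the far side (within about 45 degrees of square) (z of lever_bore in the frame of shoulder between -0.003 and 0.004 m and horizontal distance between lever_bore and shoulder below 0.004 m and x of lever_grip in the frame of valve above 0.06 m and y of lever_grip in the frame of valve between -0.0815 and 0.0815 m), for 0.2 s.
At the end, for the whole second after the job is handed in: The lever sits fully home on the stem's shoulder (within 4 mm), upright, its handle over the lug end of the pipe with the arm against the stop lug (handle within about 9 mm of in line), released (z of lever_bore in the frame of shoulder between -0.003 and 0.004 m and horizontal distance between lever_bore and shoulder below 0.004 m and angle between lever_hub's own z axis and vertical below 0.08 rad and y of lever_grip in the frame of valve above 0.09 m and x of lever_grip in the frame of valve between -0.012 and 0.009 m and distance between lever_hub and shoulder below 0.02 m); the robot touches nothing.
It fails at once if the lever is forced or dropped: more than 80 N between lever and valve (contact force between lever and valve above 80 N).
It fails at once if the robot hits the valve with more than 60 N (contact force between any of the fingers, the arm and valve above 60 N).
It fails at once if a bystander is disturbed (moved more than 30 mm) (distance of any of screwdriver, wrench, tin from where it was at the start of the episode above 0.03 m).
It also fails if it takes over 72 s, if anything falls off the work surface, if the arm or the gripper's body presses on something with over 40 N, if the wrist force passes 120 N, or if a joint passes its speed limit or range.

### The arm

A 6-joint arm with a two-finger parallel gripper is mounted at the origin on the work surface. World frame = base frame: x ahead of the robot, y to its left, z up, the work surface at z = 0. Lengths are in mm, angles in rad, forces in N, time in s.
With the tool pointing down it reaches from about 350 to 975 mm from the base axis. Payload 7.1 kg.
Tool frame: the origin (TCP) lies midway between the tips of the shut fingers; the grasp point (between the pads) lies 19 mm behind it; z points along the fingers, x is the direction in which the jaws open and shut, and the axes are right-handed (so a half turn about z gives the same grasp; the last joint's range is limited). The gripper opens to 88 mm and grips with 3 to 60 N. Pads are 20 mm wide; open, the fingers measure 115 mm over their backs; the gripper's body (75 mm by 178 mm) begins 61 mm behind the grasp point.
Start: joints at [1.266, 0.423, 1.63, -0, 1.089, -0.019], TCP at [176.171, 599.64, 222.675] pointing down, gripper open.
Joint ranges: [-3, 3], [-0.9, 2.11], [0.09, 2.58], [-1.31, 4.45], [0.11, 2.69], [-2.54, 2.54]. Speed limits (rad/s): [2.39, 2.39, 3.01, 3.14, 3.14, 3.14].

### API

Orientations are given as a rotation vector (axis times angle).
In Python, from workcell import telemetry, imaging, ticket gives the robot as it stands.
- The arm moves only by the tool jog_arm, never from a script. Its arguments are lists of equal length, an entry for each row: "travel": the shift along the world's x, y, z in units of 400 mm (1.0 is 400 mm), a list of three; "dr": the turn, a rotation vector about the world's x, y, z in units of 90 degrees (1.0 is 90 degrees), a list of three. In form: {"travel": [[tx, ty, tz], ...], "dr": [[wx, wy, wz], ...]}. A call has exactly 10 rows; each row is the pose to reach, as a shift and turn from the pose measured when the call began; what a row does not reach only later rows make up. A row lasts 1/10 s, in which the tool goes at most 50 mm and 8.59 degrees, less where a joint would pass 70% of its speed; a pose out of reach is approached as far as the arm can. A call with a number of a shift or a turn outside -1 to 1 is refused whole. A call with a gripper value outside its range is refused whole. "hand" is the opening, from -1 (shut) to 1 (fully open), set as the call begins (left out, the last holds). The fingers move at their own pace and stop on an object; the grip force is fixed at half the most. Time passes only in rows, so rows that repeat a pose let the fingers close, or fill a call up. It gives the time, the measured TCP pose, the force and the opening at its end, in the units of the state.
- telemetry.get_obs(): the state, without advancing time (a new reading comes with each control period).
- imaging.get_image(name): name is "scene" or "side" or "wrist"; returns a dict with "pixels" (384x512x3 uint8, red, green, blue), "range_z" (384x512 float32, mm along the optical axis (not along the pixel's ray), 0 where there is no reading), "fx", "fy", "cx", "cy" (pixels), "extrinsics" (4x4, takes a point from world to camera coordinates). Camera axes: x right, y down, z forward; pixel columns grow to the right and rows downward; lengths in mm; the calibration is good to about 2 mm. A picture is of the moment at which its call begins.
- ticket.close_job(): hands the job in, once; it reports no verdict.
The state is a dict: "t": time; "qpos": joint angles; "qvel": joint speeds; "joint_torque": joint torques, N m; "ee_pos": TCP position; "orientation": TCP orientation; "ft_force": force on the tool from outside, world axes, zero at the start; "moment": the same for the moment, N m; "width": finger opening in mm.
Only numpy, scipy, OpenCV 4.12 (cv2) and the standard library are available. Lean on these libraries where they do the work, as an engineer would, in place of code of your own. Each camera call takes 0.05 s, during which the arm holds its last target. There are 200 camera calls.

## Working session

There is one attempt and no reset: what is moved stays moved. The work goes in short steps, Python scripts to look and compute and a tool call to move; the robot and the scene stay as the last step left them, time stands still between calls to the robot, and variables do not carry over. Pictures are saved under pics/ and viewed, about 8 in all and at most 12, crops included, and the job is handed in when it is done.

Besides the shell and the picture viewer there is one more tool, called after "Request:" as name(argument=value, ...), one argument or row to a line, values as JSON. jog_arm: Moves the arm, as the interface text tells. Its arguments: {"type":"object","properties":{"travel":{"type":"array"},"dr":{"type":"array"},"hand":{"type":"number"}},"required":["travel","dr"]}

```bash
mkdir -p pics; ls
cat > h.py <<'E'
import numpy as np, cv2
from workcell import telemetry, imaging, ticket
def grab(n):
    d=imaging.get_image(n); np.savez(''+n+'.npz',**d); return d
def cloud(d):
    z=d['range_z'].astype(float); v,u=np.mgrid[:z.shape[0],:z.shape[1]]
    P=np.stack([(u-d['cx'])/d['fx']*z,(v-d['cy'])/d['fy']*z,z],-1)
    E=d['extrinsics']; W=(P-E[:3,3])@E[:3,:3]
    W[z<=0]=np.nan; return W
def save(d,name,crop=None,s=1):
    im=d['pixels'][...,::-1]
    if crop: im=im[crop[0]:crop[1],crop[2]:crop[3]]
    cv2.imwrite('pics/'+name,cv2.resize(im,None,fx=s,fy=s,interpolation=cv2.INTER_CUBIC))
E
python3 - <<'E'
from h import *
a=grab('scene');b=grab('side')
im=np.vstack([a['pixels'],b['pixels']])[...,::-1]
cv2.imwrite('pics/1.png',cv2.resize(im,None,fx=.78,fy=.78,interpolation=cv2.INTER_AREA))
for d in(a,b):
    E=d['extrinsics'];print(-E[:3,:3].T@E[:3,3],E[2,:3])
print(telemetry.get_obs())
E
```

```text
pics
[982.66087025 653.34299612 895.47103002] [-0.33942247 -0.62503813 -0.7029365 ]
[547.94215628 622.83271315 883.42559988] [ 0.08448658 -0.63912817 -0.76444568]
{'t': 0.1, 'qpos': array([ 1.26600465e+00,  4.23777438e-01,  1.63064128e+00, -6.03746675e-05,
        1.08862081e+00, -1.90072152e-02]), 'qvel': array([ 0.00104404, -0.00205598, -0.00036201, -0.00333646, -0.0003476 ,
        0.00227165]), 'joint_torque': array([-5.22613846e-04, -5.45611775e+01, -2.74326718e+01,  6.44217641e-02,
        1.89283997e-02, -2.92934897e-05]), 'ee_pos': array([176.02996521, 599.1449857 , 221.96043115]), 'orientation': array([ 2.51441085e+00,  1.88195623e+00, -1.79555321e-03]), 'ft_force': array([-0.28696367,  0.45306137, -0.20341423]), 'moment': array([-0.04521169,  0.00719138,  0.01671754]), 'width': 87.61545792660317}
```

View pics/1.png

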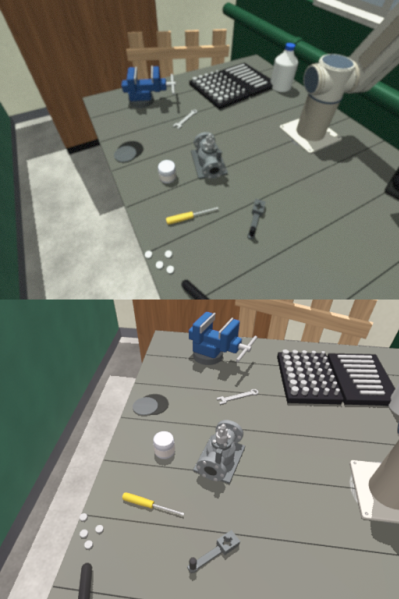

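Run:
```python
from h import *
a=dict(np.load('scene.npz'));b=dict(np.load('side.npz'))
for n,d in(('scene',a),('side',b)):
    W=cloud(d); 
    m=(W[...,2]>6)&(W[...,0]>300)&(W[...,0]<850)&(abs(W[...,1])<450)&(W[...,2]<300)
    k,l,s,c=cv2.connectedComponentsWithStats(m.astype(np.uint8))
    print(n)
    for i in range(1,k):
        if s[i,4]<60: continue
        P=W[l==i]; print(s[i],P.min(0).round(),P.max(0).round(),np.median(P,0).round())
A=cv2.resize(b['pixels'][140:380,220:320],None,fx=3.,fy=3.)[:,:,::-1] 
v=lambda d,r0,r1,c0,c1:cv2.resize(d['pixels'][r0:r1,c0:c1],(400,400),interpolation=cv2.INTER_CUBIC)[...,::-1]
cv2.imwrite('pics/2.png',np.hstack([v(b,145,245,240,340),v(b,275,375,225,325)]))
```

```text
scene
[271 123  12  18 101] [ 300. -449.    6.] [ 320. -374.   54.] [ 310. -411.   26.]
[ 245  170   47   59 1893] [ 475. -162.    6.] [640.  48. 171.] [574. -33.  75.]
[163 188  11  15  72] [ 824. -315.    6.] [ 850. -238.   13.] [ 840. -278.    8.]
[202 206  23  29 542] [717. -99.   6.] [788. -28.  75.] [757. -47.  63.]
[317 255  23  53 498] [478. 215.   6.] [611. 339.  60.] [534. 270.  25.]
[213 266  66  22 373] [645. 130.   6.] [842. 178.  29.] [784. 153.  21.]
side
[365 111   8  21 109] [ 300. -449.    6.] [ 315. -376.   32.] [ 308. -413.   27.]
[279 120  36  12  95] [ 477. -407.    6.] [ 587. -344.   12.] [ 534. -378.    7.]
[189 125  14  23 121] [ 822. -333.    6.] [ 850. -234.   13.] [ 838. -279.    8.]
[ 248  154   67   81 3313] [ 469. -160.    6.] [636.  46. 171.] [547. -33.  74.]
[197 169  27  35 785] [ 712. -102.    6.] [782. -30.  74.] [744. -49.  63.]
[157 247  79  29 535] [643. 127.   7.] [838. 174.  27.] [776. 152.  20.]
[ 240  296   68   54 1034] [472. 214.   6.] [608. 338.  59.] [531. 270.  20.]
[103 356  14  28 210] [831. 393.  29.] [850. 450.  57.] [843. 430.  46.]
```

View pics/2.png

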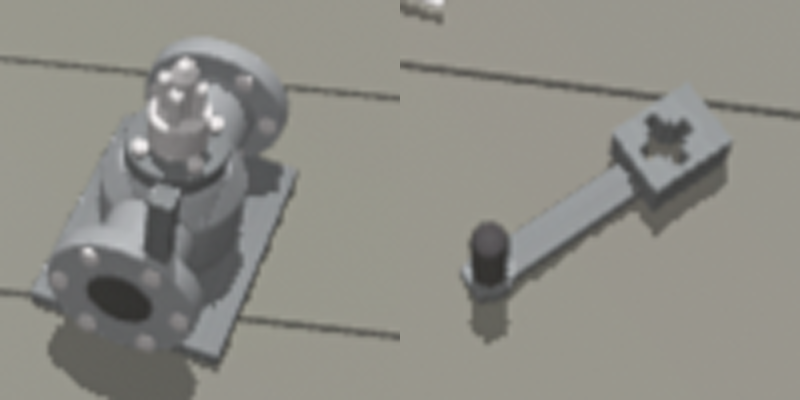

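Run:
```python
from h import *
for n in('scene','side'):
    W=cloud(dict(np.load(n+'.npz'))).reshape(-1,3); W=W[~np.isnan(W[:,0])]
    box=lambda x0,x1,y0,y1,z0,z1:W[(W[:,0]>x0)&(W[:,0]<x1)&(W[:,1]>y0)&(W[:,1]<y1)&(W[:,2]>z0)&(W[:,2]<z1)]
    T=box(460,630,200,350,26,33).astype(np.float32)[:,:2]
    H=box(460,630,200,350,40,65); A=box(460,630,200,350,9,14)
    r=cv2.minAreaRect(T); c=H[:,:2].mean(0)
    v=cv2.fitLine(A[:,:2].astype(np.float32),cv2.DIST_HUBER,0,.01,.01).ravel()
    print(n,'hubtop',r,len(T),'handle',c,len(H),'armdir',np.degrees(np.arctan2(v[1],v[0])),v[2:], 'ztop',H[:,2].max())
    S=box(460,650,-170,60,157,175); L=box(460,650,-170,60,140,154)
    print('stem n',len(S),S.min(0),S.max(0),S.mean(0)); 
    s=S[:,:2].mean(0); L=L[np.hypot(*(L[:,:2]-s).T)>60]; print('lug',len(L),L.mean(0) if len(L) else 0,cv2.minAreaRect(L[:,:2].astype(np.float32)))
    B=box(440,680,-200,90,87-85+3,16); print('base',cv2.minAreaRect(B[:,:2].astype(np.float32)))
```

```text
Traceback (most recent call last):
cv2.error: OpenCV(4.12.0) /io/opencv/modules/imgproc/src/convhull.cpp:143: error: (-215:Assertion failed) total >= 0 && (depth == CV_32F || depth == CV_32S) in function 'convexHull'
```

Run:
```python
from h import *
for n in('scene','side'):
    W=cloud(dict(np.load(n+'.npz'))).reshape(-1,3); W=W[~np.isnan(W[:,0])]
    box=lambda x0,x1,y0,y1,z0,z1:W[(W[:,0]>x0)&(W[:,0]<x1)&(W[:,1]>y0)&(W[:,1]<y1)&(W[:,2]>z0)&(W[:,2]<z1)]
    f=lambda P:np.ascontiguousarray(P[:,:2],dtype=np.float32)
    T=f(box(460,630,200,350,26,33))
    H=box(460,630,200,350,40,65); A=box(460,630,200,350,9,14)
    r=cv2.minAreaRect(T); c=H[:,:2].mean(0)
    v=cv2.fitLine(f(A),cv2.DIST_HUBER,0,.01,.01).ravel()
    print(n,'hubtop',r,len(T),'handle',c,len(H),'armdir',np.degrees(np.arctan2(v[1],v[0])),v[2:], 'ztop',H[:,2].max())
    S=box(460,650,-170,60,157,175); L=box(460,650,-170,60,140,154)
    print('stem n',len(S),S.min(0),S.max(0),S.mean(0)); 
    s=S[:,:2].mean(0); L=L[np.hypot(*(L[:,:2]-s).T)>60]; print('lug',len(L),L.mean(0),cv2.minAreaRect(f(L)))
    B=box(440,680,-200,90,5,16); print('base',cv2.minAreaRect(f(B)))
```

```text
scene hubtop ((544.8226318359375, 279.84454345703125), (154.33447265625, 39.87126159667969), 41.79759979248047) 165 handle [597.4863319  326.41770467] 58 armdir 42.40504 [552.9331 286.2759] ztop 59.782696364537316
stem n 20 [547.80897988 -61.3306615  160.03515989] [563.29942729 -48.19908964 170.9897998 ] [557.26188945 -55.32707399 164.63565275]
lug 30 [560.65969868  28.54392327 147.94230348] ((559.6676635742188, 27.461793899536133), (18.41919708251953, 15.020355224609375), 75.49614715576172)
base ((558.0770874023438, -51.47279357910156), (181.52264404296875, 129.9443359375), 74.34748077392578)
side hubtop ((542.0624389648438, 278.1006164550781), (154.751953125, 40.8927001953125), 42.01900863647461) 332 handle [593.03110288 324.9400069 ] 94 armdir 43.18903 [555.60583 290.6757 ] ztop 59.113484711780565
stem n 42 [543.78175145 -62.92402198 157.31301701] [565.81480993 -50.4489718  170.96140797] [552.63536007 -56.65631412 163.65900489]
lug 52 [556.38832271  27.1180743  147.56942691] ((556.6611328125, 25.450267791748047), (17.219377517700195, 15.553674697875977), 77.00619506835938)
base ((589.4000854492188, -63.82316589355469), (184.37313842773438, 203.36900329589844), 74.35459899902344)
```

Request:
jog_arm(
  travel=[
    [0.047,-0.082,0.025],
    [0.095,-0.164,0.05],
    [0.142,-0.246,0.075],
    [0.19,-0.328,0.1],
    [0.237,-0.41,0.125],
    [0.285,-0.492,0.15],
    [0.332,-0.574,0.175],
    [0.38,-0.656,0.2],
    [0.427,-0.738,0.225],
    [0.475,-0.82,0.245],
  ],
  dr=[
    [0,0,-0.068],
    [0,0,-0.136],
    [0,0,-0.204],
    [0,0,-0.272],
    [0,0,-0.34],
    [0,0,-0.408],
    [0,0,-0.476],
    [0,0,-0.544],
    [0,0,-0.612],
    [0,0,-0.68],
  ],
  hand=1,
)

```text
t: 1.1
ee_pos: [366.4, 269.7, 320.4]
orientation: [3.124, 0.333, -0.002]
ft_force: [-0.1, -0.5, 0.1]
width: 87.6
```

Run:
```python
from h import *
from scipy.spatial.transform import Rotation as R
d=grab('wrist');o=telemetry.get_obs();E=d['extrinsics']
c=-E[:3,:3].T@E[:3,3]
Rt=R.from_rotvec(o['orientation']).as_matrix()
print(o['t'],o['ee_pos'],Rt[:,0],Rt[:,2],o['qpos'].round(2));print('cam in tool',Rt.T@(c-o['ee_pos']),'axes in tool',(Rt.T@E[:3,:3].T).round(3),d['fx'])
```

```text
1.15 [368.77324501 266.5604386  321.49089031] [0.97895394 0.20407889 0.00099717] [ 0.00135915 -0.00163355 -0.99999774] [ 0.6   0.05  1.88 -0.    1.21  0.4 ]
cam in tool [  -1.64417997  -72.01919546 -162.11933243] axes in tool [[ 1.     0.008 -0.001]
 [-0.007  0.969  0.249]
 [ 0.003 -0.249  0.969]] 269.3848421470798
```

Request:
jog_arm(
  travel=[
    [0.052,-0.09,-0.02],
    [0.103,-0.18,-0.04],
    [0.155,-0.27,-0.07],
    [0.207,-0.36,-0.09],
    [0.26,-0.45,-0.11],
    [0.31,-0.54,-0.13],
    [0.362,-0.63,-0.16],
    [0.414,-0.72,-0.18],
    [0.465,-0.81,-0.2],
    [0.465,-0.81,-0.2],
  ],
  dr=[
    [0,0,-0.07],
    [0,0,-0.14],
    [0,0,-0.21],
    [0,0,-0.29],
    [0,0,-0.36],
    [0,0,-0.43],
    [0,0,-0.51],
    [0,0,-0.58],
    [0,0,-0.66],
    [0,0,-0.66],
  ],
)

```text
t: 2.15
ee_pos: [556.1, -61.0, 240.0]
orientation: [2.867, -1.277, -0.001]
ft_force: [-0.1, -0.0, -0.9]
width: 88.0
```

Run:
```python
from h import *
d=grab('wrist');o=telemetry.get_obs();print(o['t'],o['ee_pos'],o['orientation'],o['qpos'].round(2))
W=cloud(d)
m=(W[...,2]>120)&(W[...,2]<180)&(np.hypot(W[...,0]-555,W[...,1]+57)<130)
ys,xs=np.where(m);print(ys.min(),ys.max(),xs.min(),xs.max())
P=W[m];P=P[np.argsort(P[:,2])]
for a,b in((152,157.5),(157.5,163),(163,168),(168,175),(144,152)):
    q=P[(P[:,2]>a)&(P[:,2]<b)]; n=np.hypot(q[:,0]-555,q[:,1]+57)
    q1=q[n<30];q2=q[n>60];print(a,b,len(q1),q1.mean(0) if len(q1) else '',len(q2),q2.mean(0) if len(q2) else '')
# orthographic top view, pixel 0.25mm, +-25mm about the stem
np.save('P.npy',P)
save(d,'3.png',(max(ys.min()-20,0),ys.max()+20,max(xs.min()-20,0),xs.max()+20),3)
```

```text
2.2 [554.95209727 -59.19468589 240.30822542] [ 2.86979660e+00 -1.27164272e+00 -2.47753020e-03] [-0.13  0.31  1.76 -0.    1.08  0.71]
117 207 173 269
152 157.5 173 [553.70519395 -58.43093672 156.25722572] 30 [557.15371066  24.67298123 152.31078453]
157.5 163 89 [554.90000949 -57.286112   158.96835447] 0 
163 168 134 [553.51683915 -58.22215611 165.39813154] 0 
168 175 115 [552.87883402 -59.23973284 170.82196635] 0 
144 152 58 [557.15177356 -55.96901604 148.07620279] 310 [556.61958407  24.98489185 150.55610084]
```

View pics/3.png

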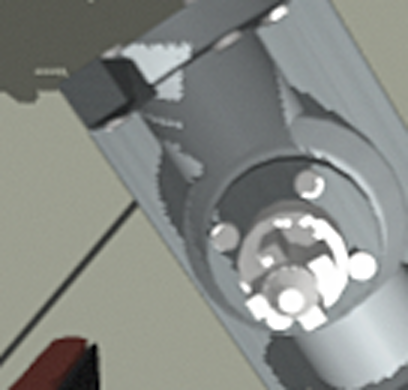

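Run:
```python
from h import *
P=np.load('P.npy')
q=P[P[:,2]>169.5]; print('tip',q.mean(0),np.ptp(q,axis=0),cv2.minEnclosingCircle(np.ascontiguousarray(q[:,:2],dtype=np.float32)))
best=[]
c=q[:,:2].mean(0)
s=P[(P[:,2]>154.5)&(P[:,2]<157.5)]
d=s[:,:2]-c;r=np.hypot(*d.T);a=np.degrees(np.arctan2(d[:,1],d[:,0]))
k=(r>9.5)&(r<17)
h,e=np.histogram(a[k],np.arange(-180,181,10));print(k.sum());print([(int(x),int(y)) for x,y in zip(e,h) if y])
z=(np.exp(4j*np.radians(a[k]))*1).mean();print('spline mod90',np.degrees(np.angle(z))/4,abs(z))
# fit with center free: max points within cross
from itertools import product
S=s[np.hypot(*(s[:,:2]-c).T)<20][:,:2]
res=[]
for dx,dy,t in product(np.arange(-3,3.1,.5),np.arange(-3,3.1,.5),np.arange(-45,45,1)):
    D=S-c-[dx,dy];R=np.hypot(*D.T);b=np.radians(t);u=D@[np.cos(b),np.sin(b)];v=D@[-np.sin(b),np.cos(b)]
    g=np.minimum(abs(u),abs(v))-3.5; L=np.maximum(abs(u),abs(v))-15
    cost=np.maximum(np.maximum(g,L),0);cost[R<9]=(9-R[R<9])
    res.append((np.minimum(cost,4).mean(),dx,dy,t))
print(sorted(res)[:6])
l=P[(np.hypot(P[:,0]-c[0],P[:,1]-c[1])>60)&(P[:,2]>149)&(P[:,2]<152.5)]
print(cv2.minAreaRect(np.ascontiguousarray(l[:,:2],dtype=np.float32)),len(l))
```

```text
tip [552.84894881 -59.32101371 171.5653193 ] [9.46299764 9.78151198 4.41799764] ((552.6444091796875, -59.40319061279297), 5.078321933746338)
121
[(-180, 2), (-130, 5), (-120, 9), (-110, 7), (-100, 11), (-40, 5), (-30, 7), (-20, 7), (-10, 10), (0, 1), (50, 2), (60, 8), (70, 8), (80, 9), (90, 1), (140, 2), (150, 9), (160, 11), (170, 7)]
spline mod90 -16.3387900866905 0.7588384296572553
[(np.float64(0.0656858818237913), np.float64(-1.0), np.float64(-0.5), np.int64(-16)), (np.float64(0.06661562061047076), np.float64(-1.0), np.float64(-0.5), np.int64(-15)), (np.float64(0.06764925721647737), np.float64(-0.5), np.float64(-0.5), np.int64(-16)), (np.float64(0.06948601870295072), np.float64(-0.5), np.float64(-0.5), np.int64(-17)), (np.float64(0.06961984922808812), np.float64(-1.0), np.float64(-0.5), np.int64(-17)), (np.float64(0.07610046097307735), np.float64(-0.5), np.float64(-0.5), np.int64(-15))]
((556.1689453125, 25.28044891357422), (15.920208930969238, 16.132232666015625), 74.32015991210938) 307
```

Request:
jog_arm(
  travel=[
    [-0.012,0.085,0],
    [-0.024,0.17,0],
    [-0.037,0.256,0],
    [-0.05,0.341,-0.02],
    [-0.063,0.426,-0.06],
    [-0.077,0.511,-0.11],
    [-0.09,0.597,-0.16],
    [-0.103,0.682,-0.21],
    [-0.116,0.767,-0.25],
    [-0.116,0.767,-0.25],
  ],
  dr=[
    [0,0,0],
    [0,0,0],
    [0,0,0],
    [0,0,0],
    [0,0,0],
    [0,0,0],
    [0,0,0],
    [0,0,0],
    [0,0,0],
    [0,0,0],
  ],
)

```text
t: 3.2
ee_pos: [505.6, 251.0, 138.4]
orientation: [2.872, -1.262, -0.007]
ft_force: [0.2, -0.6, 0.1]
width: 88.1
```

Run:
```python
from h import *
from scipy.spatial.transform import Rotation as R
d=grab('wrist');o=telemetry.get_obs();x=R.from_rotvec(o['orientation']).as_matrix()[:,0]
print(o['t'],o['ee_pos'],'jawyaw',np.degrees(np.arctan2(x[1],x[0])),o['qpos'].round(2))
W=cloud(d).reshape(-1,3);W=W[(W[:,0]>440)&(W[:,0]<640)&(W[:,1]>180)&(W[:,1]<380)]
f=lambda P:np.ascontiguousarray(P[:,:2],dtype=np.float32)
T=W[(W[:,2]>27)&(W[:,2]<33)];H=W[(W[:,2]>45)&(W[:,2]<62)]
T=T[np.hypot(T[:,0]-508,T[:,1]-247)<40]
print(len(T),T[:,2].mean(),cv2.minAreaRect(f(T)),len(H),H.mean(0))
t=W[(W[:,2]>55)&(W[:,2]<62)];print(len(t),t.mean(0),cv2.minEnclosingCircle(f(t)) if len(t) else '')
A=W[(W[:,2]>10)&(W[:,2]<14)];print(len(A),cv2.minAreaRect(f(A)))
```

```text
3.25 [506.44054309 249.50411797 139.40132947] jawyaw -47.495056994900715 [ 0.44  0.45  1.82 -0.    0.88  1.27]
1420 31.107653262068567 ((503.4062805175781, 244.40313720703125), (52.651363372802734, 39.895233154296875), 41.584407806396484) 495 [591.77679903 322.88754256  57.03543612]
452 [592.23759766 323.22922535  57.6232822 ] ((592.3802490234375, 323.18212890625), 9.939882278442383)
1573 ((546.5305786132812, 279.4302062988281), (135.81781005859375, 36.721927642822266), 38.38579559326172)
```

Request:
jog_arm(
  travel=[
    [0,-0.006,-0.06],
    [0,-0.006,-0.12],
    [0,-0.006,-0.18],
    [0,-0.006,-0.23],
    [0,-0.006,-0.27],
    [0,-0.006,-0.3],
    [0,-0.006,-0.32],
    [0,-0.006,-0.333],
    [0,-0.006,-0.333],
    [0,-0.006,-0.333],
  ],
  dr=[
    [0,0,-0.01],
    [0,0,-0.011],
    [0,0,-0.011],
    [0,0,-0.011],
    [0,0,-0.011],
    [0,0,-0.011],
    [0,0,-0.011],
    [0,0,-0.011],
    [0,0,-0.011],
    [0,0,-0.011],
  ],
)

```text
t: 4.25
ee_pos: [506.8, 247.2, 6.6]
orientation: [2.861, -1.288, -0.005]
ft_force: [0.0, 0.5, 0.2]
width: 87.6
```

```bash
cat >> h.py <<'E'
from scipy.spatial.transform import Rotation as R
def st(tgt=None,yaw=None):
    o=telemetry.get_obs();M=R.from_rotvec(o['orientation']).as_matrix();j=np.degrees(np.arctan2(M[1,0],M[0,0]))
    print('t',o['t'],'p',o['ee_pos'].round(2),'jaw',j.round(2),'zaxis',M[:,2].round(4),'F',o['ft_force'].round(1),'M',o['moment'].round(2),'w',round(o['width'],1),'q',o['qpos'].round(3))
    if tgt is not None: print('shift units',((np.array(tgt)-o['ee_pos'])/400).round(4))
    if yaw is not None: print('turn units',(yaw-j)/90)
E
python3 -c "
from h import *
st((506.4,247,5),-48.5)"
```

```text
t 4.25 p [506.77 247.23   6.6 ] jaw -48.49 zaxis [-0.0043 -0.0024 -1.    ] F [0.  0.5 0.2] M [-0.05  0.1   0.05] w 87.6 q [ 4.330e-01  6.640e-01  1.859e+00 -1.000e-03  6.240e-01  1.280e+00]
shift units [-0.0009 -0.0006 -0.004 ]
turn units -0.00014965993996077662
```

Request:
jog_arm(
  travel=[
    [0,0,0],
    [0,0,0],
    [0,0,0],
    [0,0,0],
    [0,0,0],
    [0,0,0],
    [0,0,0],
    [0,0,0],
    [0,0,0],
    [0,0,0],
  ],
  dr=[
    [0,0,0],
    [0,0,0],
    [0,0,0],
    [0,0,0],
    [0,0,0],
    [0,0,0],
    [0,0,0],
    [0,0,0],
    [0,0,0],
    [0,0,0],
  ],
  hand=-1,
)

```text
t: 5.25
ee_pos: [506.8, 247.3, 6.6]
orientation: [2.861, -1.288, -0.005]
ft_force: [-0.4, -0.7, 0.9]
width: 40.0
```

```bash
python3 -c "
from h import *
st((506.4,247,260),-107)"
```

```text
t 5.25 p [506.76 247.26   6.63] jaw -48.48 zaxis [-0.0043 -0.0024 -1.    ] F [-0.4 -0.7  0.9] M [-0.11  0.12 -0.03] w 40.0 q [ 4.330e-01  6.630e-01  1.859e+00 -1.000e-03  6.240e-01  1.280e+00]
shift units [-0.0009 -0.0007  0.6334]
turn units -0.6501878834501972
```

Request:
jog_arm(
  travel=[
    [0,0,0.02],
    [0,0,0.05],
    [0,0,0.1],
    [0,0,0.17],
    [0,0,0.25],
    [0,0,0.33],
    [0,0,0.41],
    [0,0,0.48],
    [0,0,0.52],
    [0,0,0.53],
  ],
  dr=[
    [0,0,0],
    [0,0,0],
    [0,0,-0.02],
    [0,0,-0.06],
    [0,0,-0.12],
    [0,0,-0.18],
    [0,0,-0.24],
    [0,0,-0.3],
    [0,0,-0.34],
    [0,0,-0.35],
  ],
)

```text
t: 6.25
ee_pos: [507.4, 247.5, 221.4]
orientation: [-2.405, 2.02, 0.004]
ft_force: [0.0, -0.3, -5.4]
width: 39.9
```

```bash
python3 -c "
from h import *
st((552.4,-59.6,220),-107)
d=grab('wrist');save(d,'4.png')
"
```

```text
t 6.25 p [507.42 247.55 221.38] jaw -80.05 zaxis [-0.0014  0.0018 -1.    ] F [ 0.  -0.3 -5.4] M [-0.02  0.2  -0.07] w 39.9 q [0.432 0.337 1.766 0.003 1.039 1.827]
shift units [ 0.1124 -0.7679 -0.0034]
turn units -0.29945390585097886
```

View pics/4.png

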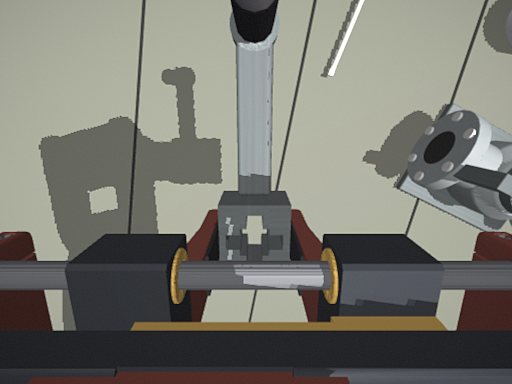

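Request:
jog_arm(
  travel=[
    [0.015,-0.04,0.01],
    [0.04,-0.11,0.01],
    [0.07,-0.19,0.01],
    [0.1,-0.27,0.01],
    [0.13,-0.36,0.01],
    [0.16,-0.44,0.01],
    [0.19,-0.52,0.01],
    [0.205,-0.56,0.01],
    [0.216,-0.591,0.01],
    [0.216,-0.591,0.01],
  ],
  dr=[
    [0,0,-0.03],
    [0,0,-0.06],
    [0,0,-0.1],
    [0,0,-0.14],
    [0,0,-0.18],
    [0,0,-0.22],
    [0,0,-0.26],
    [0,0,-0.29],
    [0,0,-0.3],
    [0,0,-0.3],
  ],
)

```text
t: 7.3
ee_pos: [593.3, 10.1, 223.7]
orientation: [1.867, -2.525, -0.006]
ft_force: [-0.1, 1.2, -6.0]
width: 39.8
```

```bash
cat > m.py <<'E'
from h import *
st()
d=grab('wrist');o=telemetry.get_obs();save(d,'5.png')
M=R.from_rotvec(o['orientation']).as_matrix()
W=cloud(d); m=(abs(W[...,2]-170)<90)&~np.isnan(W[...,0])
P=W[m]; T=(P-o['ee_pos'])@M   # tool frame
f=lambda P:np.ascontiguousarray(P[:,:2],dtype=np.float32)
# lever in tool frame: underside at tool z=+6.6 ; hub top z=-23.4 ; arm top z=-5.4 ; handle top -50.4
z=T[:,2]
hub=T[(abs(z+23.4)<3)&(abs(T[:,0])<22)&(abs(T[:,1])<45)];print('hubtop',len(hub),hub.min(0),hub.max(0))
arm=T[(abs(z+5.4)<3)&(abs(T[:,0])<15)&(T[:,1]<-30)|(abs(z+5.4)<3)&(abs(T[:,0])<15)&(T[:,1]>30)]
print('arm',len(arm),arm.min(0),arm.max(0)); 
yb=np.arange(-125,126,10)
for a in yb:
    k=arm[(arm[:,1]>=a)&(arm[:,1]<a+10)]
    if len(k)>8: print(a,len(k),((k[:,0].min()+k[:,0].max())/2).round(2),np.ptp(k[:,0]).round(1),end='; ')
v=cv2.fitLine(f(arm),cv2.DIST_L2,0,.01,.01).ravel();print('arm line',v,np.degrees(np.arctan2(v[0],v[1])))
# stem
s=P[np.hypot(P[:,0]-552.4,P[:,1]+59.6)<25]
t=s[s[:,2]>169];print('tip',len(t),t.mean(0)if len(t) else'', cv2.minEnclosingCircle(f(t)) if len(t) else '')
S=s[(s[:,2]>154)&(s[:,2]<157.5)][:,:2]
from itertools import product
res=[]
for x,y,b in product(np.arange(549,556.1,.5),np.arange(-63,-55.9,.5),np.arange(-45,45,1)):
    D=S-[x,y];r=np.hypot(*D.T);q=np.radians(b);u=abs(D@[np.cos(q),np.sin(q)]);w=abs(D@[-np.sin(q),np.cos(q)])
    c=np.maximum(np.maximum(np.minimum(u,w)-3.5,np.maximum(u,w)-15),0);c[r<9]=9-r[r<9]
    res.append((np.minimum(c,4).mean(),x,y,b))
print(len(S),[tuple(np.round(r,3)) for r in sorted(res)[:4]])
E
python3 m.py
```

```text
t 7.3 p [593.27  10.06 223.74] jaw -107.04 zaxis [-0.003   0.0023 -1.    ] F [-0.1  1.2 -6. ] M [ 0.07  0.21 -0.07] w 39.8 q [-0.004  0.377  1.699  0.003  1.069  1.863]
hubtop 2881 [-21.88739692 -22.48898536 -26.3763499 ] [ 21.97906881  11.65382436 -20.40100764]
arm 5311 [ -12.15096553 -120.4955002    -8.39112229] [ 13.51341093 -30.081876    -2.6395965 ]
-125 90 0.66 25.4; -115 386 0.68 25.7; -105 764 0.7 20.1; -95 701 0.64 19.3; -85 692 0.65 19.7; -75 644 0.66 20.0; -65 610 0.6 19.1; -55 577 0.62 19.5; -45 572 0.62 19.9; -35 275 0.63 20.0; arm line [ 1.2713231e-03 -9.9999917e-01  6.7100638e-01 -7.3419159e+01] 179.92715
tip 107 [553.1175393  -58.75738516 171.43876766] ((552.767822265625, -58.944602966308594), 5.482598781585693)
173 [(np.float64(0.081), np.float64(552.0), np.float64(-59.5), np.float64(-16.0)), (np.float64(0.087), np.float64(552.0), np.float64(-59.5), np.float64(-15.0)), (np.float64(0.093), np.float64(552.0), np.float64(-59.5), np.float64(-17.0)), (np.float64(0.106), np.float64(552.0), np.float64(-59.5), np.float64(-14.0))]
```

View pics/5.png

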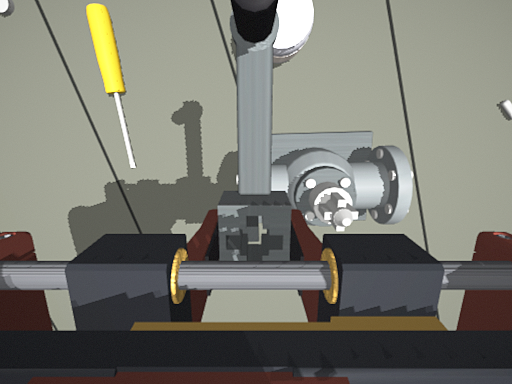

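Request:
jog_arm(
  travel=[
    [-0.014,-0.024,0],
    [-0.028,-0.047,0],
    [-0.043,-0.072,0],
    [-0.057,-0.096,0],
    [-0.071,-0.12,-0.01],
    [-0.085,-0.143,-0.03],
    [-0.1,-0.167,-0.05],
    [-0.1025,-0.172,-0.07],
    [-0.1025,-0.172,-0.084],
    [-0.1025,-0.172,-0.084],
  ],
  dr=[
    [0,0,0],
    [0,0,0],
    [0,0,0.008],
    [0,0,0.008],
    [0,0,0.008],
    [0,0,0.008],
    [0,0,0.008],
    [0,0,0.008],
    [0,0,0.008],
    [0,0,0.008],
  ],
)

```text
t: 8.35
ee_pos: [551.5, -57.6, 189.1]
orientation: [1.883, -2.512, -0.009]
ft_force: [0.3, -0.0, -5.4]
width: 40.1
```

Request:
jog_arm(
  travel=[
    [0,0,0],
    [0,0,0],
    [0,0,0],
    [0,0,0],
    [0,0,0],
    [0,0,0],
    [0,0,0],
    [0,0,0],
    [0,0,0],
    [0,0,0],
  ],
  dr=[
    [0,0,0],
    [0,0,0],
    [0,0,0],
    [0,0,0],
    [0,0,0],
    [0,0,0],
    [0,0,0],
    [0,0,0],
    [0,0,0],
    [0,0,0],
  ],
)

```text
t: 9.35
ee_pos: [551.5, -57.6, 189.1]
orientation: [1.883, -2.512, -0.009]
ft_force: [0.1, -0.0, -5.4]
width: 40.0
```

```bash
python3 -c "
from h import *
st((552.3,-58.6,176),-106.3)
d=grab('wrist');save(d,'6.png',(170,290,190,320),5)
"
```

```text
t 9.35 p [551.52 -57.58 189.06] jaw -106.28 zaxis [-0.0049  0.0032 -1.    ] F [ 0.1 -0.  -5.4] M [ 0.04  0.22 -0.01] w 40.0 q [-0.127  0.366  1.81   0.003  0.971  1.726]
shift units [ 0.0019 -0.0025 -0.0326]
turn units -0.00020741571193399168
```

View pics/6.png

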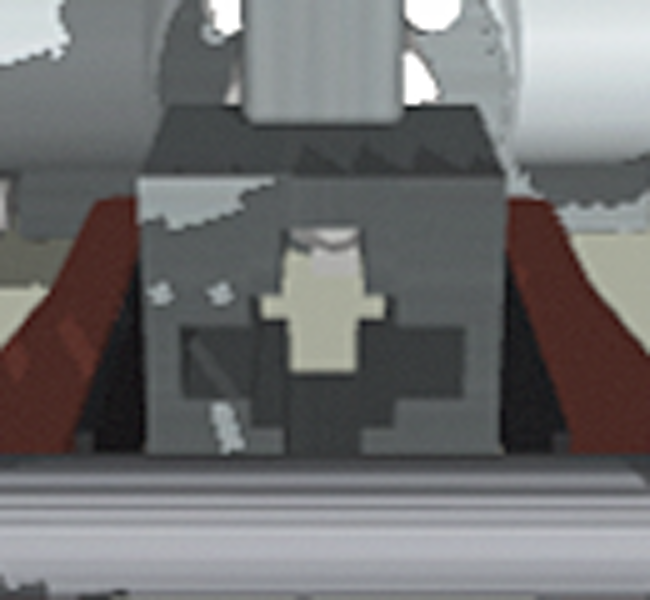

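Request:
jog_arm(
  travel=[
    [0.002,-0.0025,0],
    [0.002,-0.0025,-0.01],
    [0.002,-0.0025,-0.018],
    [0.002,-0.0025,-0.026],
    [0.002,-0.0025,-0.033],
    [0.002,-0.0025,-0.04],
    [0.002,-0.0025,-0.046],
    [0.002,-0.0025,-0.052],
    [0.002,-0.0025,-0.056],
    [0.002,-0.0025,-0.058],
  ],
  dr=[
    [0,0,0],
    [0,0,0],
    [0,0,0],
    [0,0,0],
    [0,0,0],
    [0,0,0],
    [0,0,0],
    [0,0,0],
    [0,0,0],
    [0,0,0],
  ],
)

```text
t: 10.4
ee_pos: [552.3, -58.6, 165.7]
orientation: [1.883, -2.512, -0.009]
ft_force: [0.2, -0.5, -5.7]
width: 39.6
```

```bash
python3 -c "
from h import *
st((552.3,-58.6,160),-106.3)"
```

```text
t 10.4 p [552.33 -58.63 165.71] jaw -106.28 zaxis [-0.005   0.0031 -1.    ] F [ 0.2 -0.5 -5.7] M [-0.08  0.2  -0.01] w 39.6 q [-0.129  0.399  1.824  0.003  0.924  1.725]
shift units [-0.0001  0.0001 -0.0143]
turn units -0.00024276854686446666
```

Request:
jog_arm(
  travel=[
    [0,0,-0.002],
    [0,0,-0.004],
    [0,0,-0.006],
    [0,0,-0.008],
    [0,0,-0.01],
    [0,0,-0.012],
    [0,0,-0.014],
    [0,0,-0.016],
    [0,0,-0.016],
    [0,0,-0.016],
  ],
  dr=[
    [0,0,0],
    [0,0,0],
    [0,0,0],
    [0,0,0],
    [0,0,0],
    [0,0,0],
    [0,0,0],
    [0,0,0],
    [0,0,0],
    [0,0,0],
  ],
)

```text
t: 11.4
ee_pos: [552.4, -58.7, 159.3]
orientation: [1.883, -2.512, -0.008]
ft_force: [0.4, -1.4, -6.0]
width: 39.7
```

```bash
python3 -c "
from h import *
st((552.3,-58.6,137.5),-106.3)"
```

```text
t 11.4 p [552.37 -58.7  159.28] jaw -106.28 zaxis [-0.0049  0.003  -1.    ] F [ 0.4 -1.4 -6. ] M [-0.16  0.15  0.01] w 39.7 q [-0.129  0.408  1.828  0.003  0.911  1.725]
shift units [-0.0002  0.0003 -0.0544]
turn units -0.00020630141502174916
```

Request:
jog_arm(
  travel=[
    [0,0,-0.005],
    [0,0,-0.01],
    [0,0,-0.015],
    [0,0,-0.02],
    [0,0,-0.025],
    [0,0,-0.03],
    [0,0,-0.035],
    [0,0,-0.04],
    [0,0,-0.045],
    [0,0,-0.047],
  ],
  dr=[
    [0,0,0],
    [0,0,0],
    [0,0,0],
    [0,0,0],
    [0,0,0],
    [0,0,0],
    [0,0,0],
    [0,0,0],
    [0,0,0],
    [0,0,0],
  ],
)

```text
t: 12.4
ee_pos: [552.3, -58.7, 140.3]
orientation: [1.883, -2.512, -0.008]
ft_force: [-0.1, -1.2, -4.3]
width: 40.0
```

```bash
python3 -c "
from h import *
st((552.3,-58.6,136.6),-106.3)"
```

```text
t 12.4 p [552.35 -58.74 140.28] jaw -106.27 zaxis [-0.005   0.0029 -1.    ] F [-0.1 -1.2 -4.3] M [-0.3   0.21  0.04] w 40.0 q [-0.129  0.436  1.839  0.003  0.872  1.724]
shift units [-0.0001  0.0004 -0.0092]
turn units -0.0002867945051055661
```

Nearly home; ease down the last few millimetres.

Request:
jog_arm(
  travel=[
    [0,0,-0.001],
    [0,0,-0.002],
    [0,0,-0.003],
    [0,0,-0.004],
    [0,0,-0.005],
    [0,0,-0.006],
    [0,0,-0.007],
    [0,0,-0.008],
    [0,0,-0.009],
    [0,0,-0.009],
  ],
  dr=[
    [0,0,0],
    [0,0,0],
    [0,0,0],
    [0,0,0],
    [0,0,0],
    [0,0,0],
    [0,0,0],
    [0,0,0],
    [0,0,0],
    [0,0,0],
  ],
)

```text
t: 13.4
ee_pos: [552.4, -58.8, 136.7]
orientation: [1.883, -2.512, -0.008]
ft_force: [0.3, -1.1, -5.2]
width: 39.9
```

```bash
python3 -c "
from h import *
st((552.3,-58.6,136.6),-16.3)"
```

```text
t 13.4 p [552.37 -58.75 136.66] jaw -106.28 zaxis [-0.005   0.0029 -1.    ] F [ 0.3 -1.1 -5.2] M [-0.28  0.12  0.03] w 39.9 q [-0.129  0.441  1.841  0.003  0.865  1.724]
shift units [-0.0002  0.0004 -0.0001]
turn units 0.9997449793178556
```

Request:
jog_arm(
  travel=[
    [0,0,-0.0004],
    [0,0,-0.0008],
    [0,0,-0.0012],
    [0,0,-0.0016],
    [0,0,-0.002],
    [0,0,-0.0024],
    [0,0,-0.0028],
    [0,0,-0.003],
    [0,0,-0.003],
    [0,0,-0.003],
  ],
  dr=[
    [0,0,0],
    [0,0,0],
    [0,0,0],
    [0,0,0],
    [0,0,0],
    [0,0,0],
    [0,0,0],
    [0,0,0],
    [0,0,0],
    [0,0,0],
  ],
)

```text
t: 14.4
ee_pos: [552.4, -58.7, 136.6]
orientation: [1.884, -2.512, -0.008]
ft_force: [-4.8, -1.4, 10.3]
width: 39.6
```

```bash
python3 -c "
from h import *
st((552.3,-58.6,136.6),-16.3)"
```

```text
t 14.4 p [552.45 -58.74 136.55] jaw -106.27 zaxis [-0.0046  0.0028 -1.    ] F [-4.8 -1.4 10.3] M [-0.24  1.02  0.04] w 39.6 q [-0.129  0.441  1.841  0.003  0.864  1.724]
shift units [-0.0004  0.0003  0.0001]
turn units 0.9996703644022291
```

Request:
jog_arm(
  travel=[
    [0,0,0],
    [0,0,0],
    [0,0,0],
    [0,0,0],
    [0,0,0],
    [0,0,0],
    [0,0,0],
    [0,0,0],
    [0,0,0],
    [0,0,0],
  ],
  dr=[
    [0,0,0.02],
    [0,0,0.05],
    [0,0,0.09],
    [0,0,0.13],
    [0,0,0.17],
    [0,0,0.21],
    [0,0,0.25],
    [0,0,0.28],
    [0,0,0.3],
    [0,0,0.3],
  ],
)

```text
t: 15.4
ee_pos: [552.5, -59.5, 136.6]
orientation: [2.417, -2.001, -0.006]
ft_force: [-1.2, -6.2, -0.7]
width: 40.0
```

```bash
python3 -c "
from h import *
st((552.3,-58.6,136.6),-16.3)"
```

```text
t 15.4 p [552.5  -59.52 136.61] jaw -79.23 zaxis [-5.2e-03 -6.0e-04 -1.0e+00] F [-1.2 -6.2 -0.7] M [-1.04  0.39 -0.14] w 40.0 q [-0.128  0.441  1.841 -0.002  0.864  1.256]
shift units [-0.0005  0.0023 -0.    ]
turn units 0.6992641028338631
```

Request:
jog_arm(
  travel=[
    [0,0,0],
    [0,0,0],
    [0,0,0],
    [0,0,0],
    [0,0,0],
    [0,0,0],
    [0,0,0],
    [0,0,0],
    [0,0,0],
    [0,0,0],
  ],
  dr=[
    [0,0,0.02],
    [0,0,0.05],
    [0,0,0.09],
    [0,0,0.13],
    [0,0,0.17],
    [0,0,0.21],
    [0,0,0.25],
    [0,0,0.28],
    [0,0,0.3],
    [0,0,0.3],
  ],
)

```text
t: 16.4
ee_pos: [552.5, -59.6, 136.6]
orientation: [2.817, -1.381, -0.004]
ft_force: [-1.0, -2.3, -0.9]
width: 39.8
```

```bash
python3 -c "
from h import *
st((552.3,-58.6,136.6),-16.3)"
```

```text
t 16.4 p [552.47 -59.58 136.6 ] jaw -52.24 zaxis [-0.0043 -0.0029 -1.    ] F [-1.  -2.3 -0.9] M [-0.33  0.32 -0.09] w 39.8 q [-0.127  0.441  1.842 -0.004  0.863  0.788]
shift units [-0.0004  0.0024 -0.    ]
turn units 0.399315697977975
```

Request:
jog_arm(
  travel=[
    [0,0,0],
    [0,0,0],
    [0,0,0],
    [0,0,0],
    [0,0,0],
    [0,0,0],
    [0,0,0],
    [0,0,0],
    [0,0,0],
    [0,0,0],
  ],
  dr=[
    [0,0,0.02],
    [0,0,0.05],
    [0,0,0.09],
    [0,0,0.13],
    [0,0,0.17],
    [0,0,0.21],
    [0,0,0.25],
    [0,0,0.28],
    [0,0,0.3],
    [0,0,0.31],
  ],
)

```text
t: 17.4
ee_pos: [552.5, -59.6, 136.6]
orientation: [3.066, -0.662, -0.002]
ft_force: [-1.5, -2.3, -0.3]
width: 40.2
```

```bash
python3 -c "
from h import *
st((552.3,-58.6,136.6),-15.7)"
```

```text
t 17.4 p [552.45 -59.57 136.59] jaw -24.36 zaxis [-0.0024 -0.0044 -1.    ] F [-1.5 -2.3 -0.3] M [-0.36  0.37 -0.28] w 40.2 q [-0.126  0.44   1.843 -0.006  0.86   0.303]
shift units [-0.0004  0.0024  0.    ]
turn units 0.09619719764903777
```

Now creep to the stop.

Request:
jog_arm(
  travel=[
    [0,0,0],
    [0,0,0],
    [0,0,0],
    [0,0,0],
    [0,0,0],
    [0,0,0],
    [0,0,0],
    [0,0,0],
    [0,0,0],
    [0,0,0],
  ],
  dr=[
    [0,0,0.01],
    [0,0,0.02],
    [0,0,0.03],
    [0,0,0.04],
    [0,0,0.05],
    [0,0,0.06],
    [0,0,0.07],
    [0,0,0.08],
    [0,0,0.085],
    [0,0,0.085],
  ],
)

```text
t: 18.4
ee_pos: [552.4, -59.6, 136.6]
orientation: [3.103, -0.455, -0.002]
ft_force: [-1.7, -1.3, -1.0]
width: 39.8
```

```bash
python3 -c "
from h import *
st((552.3,-58.6,136.6),-15.7)"
```

```text
t 18.4 p [552.43 -59.57 136.61] jaw -16.69 zaxis [-0.0019 -0.0047 -1.    ] F [-1.7 -1.3 -1. ] M [-0.34  0.33 -0.13] w 39.8 q [-0.126  0.44   1.844 -0.006  0.859  0.169]
shift units [-0.0003  0.0024 -0.    ]
turn units 0.010955927998725952
```

Request:
jog_arm(
  travel=[
    [0,0,0],
    [0,0,0],
    [0,0,0],
    [0,0,0],
    [0,0,0],
    [0,0,0],
    [0,0,0],
    [0,0,0],
    [0,0,0],
    [0,0,0],
  ],
  dr=[
    [0,0,0.003],
    [0,0,0.006],
    [0,0,0.009],
    [0,0,0.012],
    [0,0,0.014],
    [0,0,0.016],
    [0,0,0.018],
    [0,0,0.018],
    [0,0,0.018],
    [0,0,0.018],
  ],
)

```text
t: 19.4
ee_pos: [552.4, -59.6, 136.6]
orientation: [3.11, -0.411, -0.002]
ft_force: [-1.1, -1.9, 0.3]
width: 39.7
```

```bash
python3 -c "
from h import *
st((552.3,-58.6,136.6),-15.7)"
```

```text
t 19.4 p [552.43 -59.55 136.6 ] jaw -15.06 zaxis [-0.0017 -0.0048 -1.    ] F [-1.1 -1.9  0.3] M [-0.38  0.29 -0.23] w 39.7 q [-0.126  0.44   1.844 -0.007  0.859  0.141]
shift units [-0.0003  0.0024  0.    ]
turn units -0.007122035246150205
```

Request:
jog_arm(
  travel=[
    [0,0,0],
    [0,0,0],
    [0,0,0],
    [0,0,0],
    [0,0,0],
    [0,0,0],
    [0,0,0],
    [0,0,0],
    [0,0,0],
    [0,0,0],
  ],
  dr=[
    [0,0,0.002],
    [0,0,0.004],
    [0,0,0.006],
    [0,0,0.008],
    [0,0,0.01],
    [0,0,0.012],
    [0,0,0.012],
    [0,0,0.012],
    [0,0,0.012],
    [0,0,0.012],
  ],
)

```text
t: 20.4
ee_pos: [552.5, -59.6, 136.6]
orientation: [3.113, -0.382, -0.001]
ft_force: [-0.4, -2.5, -1.2]
width: 39.8
```

```bash
python3 -c "
from h import *
st((552.3,-58.6,136.6),-15.7)
d=grab('wrist');save(d,'7.png',(0,240,130,390),3)
"
```

```text
t 20.4 p [552.52 -59.57 136.62] jaw -14.0 zaxis [-0.0014 -0.0047 -1.    ] F [-0.4 -2.5 -1.2] M [-0.38  0.2  -1.31] w 39.8 q [-0.126  0.44   1.844 -0.006  0.859  0.122]
shift units [-0.0006  0.0024 -0.0001]
turn units -0.01888880262236064
```

View pics/7.png

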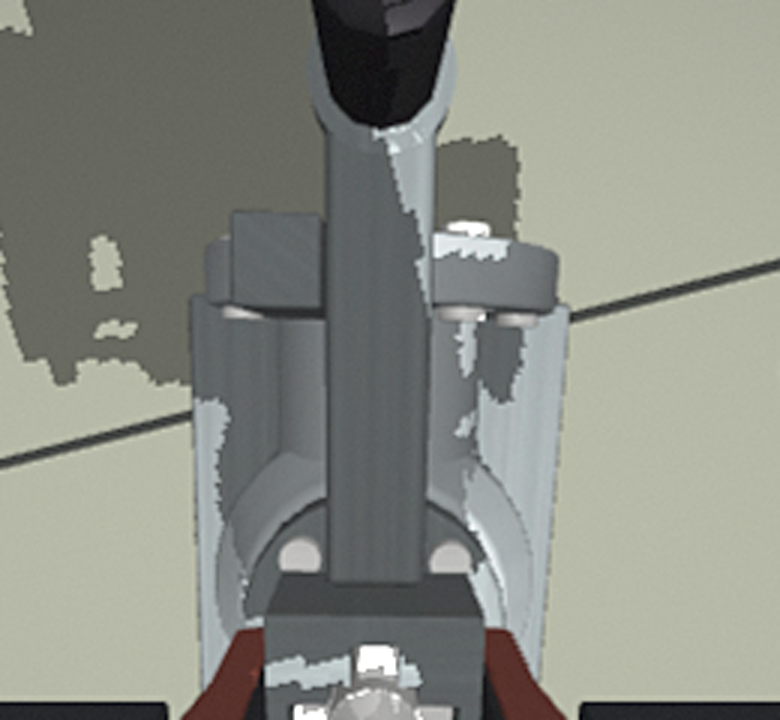

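The picture shows the arm's left edge flush with the lug (crop column 325, rows 215–305) and the stem nose coming up through the hub at (375, 690). The moment rose to 1.3 N m, so the lever is at the stop. Releasing it now.

Request:
jog_arm(
  travel=[
    [0,0,0],
    [0,0,0],
    [0,0,0],
    [0,0,0],
    [0,0,0],
    [0,0,0],
    [0,0,0],
    [0,0,0],
    [0,0,0],
    [0,0,0],
  ],
  dr=[
    [0,0,0],
    [0,0,0],
    [0,0,0],
    [0,0,0],
    [0,0,0],
    [0,0,0],
    [0,0,0],
    [0,0,0],
    [0,0,0],
    [0,0,0],
  ],
  hand=1,
)

```text
t: 21.45
ee_pos: [552.5, -59.6, 136.6]
orientation: [3.113, -0.382, -0.001]
ft_force: [0.1, -0.3, 0.8]
width: 87.8
```

Request:
jog_arm(
  travel=[
    [0,0,0.01],
    [0,0,0.03],
    [0,0,0.05],
    [0,0,0.08],
    [0,0,0.12],
    [0,0,0.16],
    [0,0,0.2],
    [0,0,0.24],
    [0,0,0.27],
    [0,0,0.27],
  ],
  dr=[
    [0,0,0],
    [0,0,0],
    [0,0,0],
    [0,0,0],
    [0,0,0],
    [0,0,0],
    [0,0,0],
    [0,0,0],
    [0,0,0],
    [0,0,0],
  ],
)

```text
t: 22.45
ee_pos: [553.7, -59.7, 247.0]
orientation: [3.113, -0.382, 0.005]
ft_force: [-0.6, 0.5, 0.2]
width: 88.1
```

Run:
```python
from h import *
st()
d=grab('wrist');save(d,'8.png')
W=cloud(d).reshape(-1,3);W=W[~np.isnan(W[:,0])]
f=lambda P:np.ascontiguousarray(P[:,:2],dtype=np.float32)
H=W[(W[:,2]>183)&(W[:,2]<192)&(W[:,1]>0)];print('handle top',len(H),H.mean(0),H[:,2].max(),cv2.minEnclosingCircle(f(H)))
T=W[(abs(W[:,2]-160)<3)&(np.hypot(W[:,0]-552.4,W[:,1]+59.6)<38)&(np.hypot(W[:,0]-552.4,W[:,1]+59.6)>17)];print('hubtop z',len(T),np.median(T[:,2]),cv2.minAreaRect(f(T)))
c=np.array(cv2.minEnclosingCircle(f(H))[0])-[552.4,-59.4];p=np.radians(-15.7)
print('handle in valve',c@[np.cos(p),np.sin(p)],c@[-np.sin(p),np.cos(p)])
```

```text
t 22.45 p [553.7  -59.71 247.  ] jaw -14.0 zaxis [ 0.0026 -0.0052 -1.    ] F [-0.6  0.5  0.2] M [-0.03  0.04 -0.01] w 88.1 q [-0.126  0.294  1.762 -0.006  1.082  0.121]
handle top 570 [582.27837509  51.09966555 187.37835742] 189.56534727664504 ((582.3001098632812, 51.558380126953125), 9.863351821899414)
hubtop z 1259 161.0861248928242 ((551.3423461914062, -63.394287109375), (52.54071044921875, 40.067039489746094), 74.71043395996094)
handle in valve -1.2407981644870876 114.90969980880084
```

View pics/8.png

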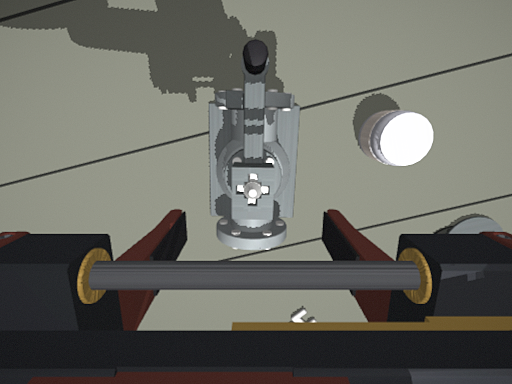

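The view after release shows the lever over the lug end of the pipe (handle at pixel (256, 55), stem at (252, 190)), with the gripper clear and the tin in place at (405, 138).

```bash
python3 -c "
from h import *
print(ticket.close_job())"
```

```text
the job is handed in; nothing more can be done
None
```

The lever is on the stem, fully home, swung a quarter turn counter-clockwise against the stop lug and released. I handed the job in at about 22.5 s; the hand-in gives no verdict.

- **Fitting:** I gripped the lever by its hub and found the splines by wrist camera at about -16°, within 1° of square with the pipe. The lever slid on without force. It met the shoulder at the expected height, with about 16 N of downward push at that moment.
- **Swing:** I turned it through about 92° in one grip. The moment rising to about 1.3 N m showed the arm had met the lug, and the picture showed it flush there.
- **Last checks, after release:**
  - The handle was at about x = -1 mm, y = 115 mm in the valve's frame.
  - The hub top read 161 mm, which puts the underside on the 130 mm shoulder once the camera's 1 mm offset seen on the bench is taken off.
  - The gripper was open and about 75 mm above the stem, with wrist force near zero.
- **Disagreements:**
  - Camera estimates of the stem centre differed by up to about 1 mm between views.
  - The jaws stopped about 1.7° past the pipe direction I had measured, which fits the play in the splines and the 1 mm gap at the lug.
- **Bystanders:** I never touched the screwdriver, wrench or tin. I did not re-measure where they lie at the end.

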